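# Tighten the frame bolt and snap its cover cap on

### The job

On the bolted timber joint, turn the hex nut clockwise by hand until it stops; then press the large black cover cap down over the nut until it clicks home flat on the washer. Do not let go after the click: the program finishes while the gripper is still on the cap, holding it down with a firm push (10 N is plenty). Leave the small cap, the hand plane and the chisel where they lie.

Things in the scene. Friction and masses are not known exactly. Their poses are not given: they have to be found in the camera images.
- frame: Timber T-joint fixed flat on the bench, 45 mm high: pale rail 260 mm along its y, 70 wide; darker stub 70 wide out to +x 120. A bolt stands in its middle. Heights above the bench: washer top 48 mm; steel collar, 37 across, tapered top edge, to 65; hex nut to 79; bolt end, 15 across, to 83. Four spring balls stand 4.5 mm out of the collar's side at 58. Origin on the bolt axis at bench height, z up.
- washer: Flat round steel washer, 64 mm across, 3 mm thick, fixed on the timber round the collar: the seat of the cap. Origin: on the bolt axis at its underside, 45 mm above the bench; its top is 3 mm higher. Same axes as the frame.
- nut (a joint): Turning of the captive hex nut, rad: grows as the nut is turned clockwise seen from above; hard stop (tight) at 1.6. It starts between 0.2 and 0.9, turns stiffly (0.15 N m), stays where it is left, and does not move up or down.
- nut_grip (a point): Centre of the steel hex nut, on the bolt axis at half its height, 72 mm above the bench. 24 mm across flats, 27.7 mm across corners, 14 mm high. One pair of flats faces along this point's x axis, the others at 60 degrees to it; z up; turns with the nut. The bolt end is 11 mm above this point, the collar's top 7 mm below.
- cap: Large cover cap: black plastic cup 54 mm across, 41 high, 30 g, mouth down. Origin: centre of its open rim, z to its closed top. Inside 48 wide, 38 deep; inner lip, 41 mm mouth. Pressed on, it meets the spring balls with the rim 15 mm above the washer top; the push rises to about 10 N and drops away (click) at 10 to 7 mm; the balls then pull it down till the rim is flat on it.
- small_cap: A smaller cap of the same kind that does not fit, 36 mm across and 28 mm high, mouth down. Leave it. Origin: centre of its rim on the bench. It and the large cap stand in either of two places.
- plane: Wooden hand plane on the bench, body 64 x 240 x 62 mm (long along its y), about 120 mm high at its handle and iron. Leave it. Origin: centre of its sole.
- chisel: Chisel lying on the bench along its x, about 265 mm long and 25 mm thick, wooden handle towards -x. Leave it. Origin: on the bench under its middle.

How it is judged:
By the outcome, as a careful person would: the job done as asked, in the order asked, and still so for the second after the job is handed in, while the arm keeps its last pose, push and grip.
It also fails if it takes over 61 s, if anything falls off the work surface, if the arm or the gripper's body presses on something with over 40 N, if the wrist force passes 120 N, or if a joint passes its speed limit or range.

### The arm

A 6-joint arm with a two-finger parallel gripper is mounted at the origin on the work surface. World frame = base frame: x ahead of the robot, y to its left, z up, the work surface at z = 0. Lengths are in mm, angles in rad, forces in N, time in s.
With the tool pointing down it reaches from about 300 to 775 mm from the base axis. Payload 14.6 kg.
Tool frame: the origin (TCP) lies midway between the tips of the shut fingers; the grasp point (between the pads) lies 19 mm behind it; z points along the fingers, y is the line along which they close (so a half turn about z gives the same grasp; the last joint's range is limited). The gripper opens to 94 mm and grips with 3 to 60 N. Pads are 16 mm wide; open, the fingers measure 119 mm over their backs; the gripper's body (75 mm by 177 mm) begins 78 mm behind the grasp point.
Start: joints at [1.191, 0.3, 1.521, -0, 1.321, -0.067], TCP at [169.245, 523.302, 205.446] pointing down, gripper open.
Joint ranges: [-3.03, 3.03], [-0.79, 2.21], [0.23, 2.52], [-1.04, 4.18], [0, 3.07], [-2.55, 2.55]. Speed limits (rad/s): [2.22, 2.22, 2.57, 3.14, 3.14, 3.14].

### API

Orientations are given as [roll, pitch, yaw] about the fixed x, y, z axes, in that order (R = Rz(yaw) Ry(pitch) Rx(roll)).
In Python, from cell import manip gives the robot as it stands.
- The arm moves only by the shell command python3 -m creep 'ROWS' [OPENING] [FORCE]. ROWS is text: rows parted by semicolons, each of 6 numbers parted by spaces: the shift along the tool's x, y, z normalised to -1 to 1, where 1 is 4 cm, then the turn, a rotation vector about the tool's x, y, z normalised to -1 to 1, where 1 is pi rad. In form: dx dy dz ax ay az; .... A call has 1 to 20 rows; each row shifts and turns the commanded pose from where the row before left it, along the tool's axes as they then stand; what a row does not reach is not made up. A row lasts 1/8 s, in which the tool goes at most 62.5 mm and 10.7 degrees, less where a joint would pass 70% of its speed; a pose out of reach is approached as far as the arm can. A call with a number of a shift or a turn outside -1 to 1 is refused whole. A call with a gripper value outside its range is refused whole. OPENING is the closure, from 0 (fully open) to 1 (shut), set as the call begins (- or left out, the last holds). The fingers move at their own pace and stop on an object; FORCE is the grip in N (left out, the last holds). Time passes only in rows, so rows that do not move let the fingers close. It gives the time, the measured TCP pose, the force, the opening and the grip force at its end, in the units of the state.
- manip.read_state(): the state, without advancing time (a new reading comes with each control period).
- manip.camera(name): name is "side" or "top" or "wrist"; returns a dict with "color" (384x512x3 uint8, red, green, blue), "range_z" (384x512 float32, mm along the optical axis (not along the pixel's ray), 0 where there is no reading), "camera_matrix" (3x3 intrinsics, pixels), "k1" (the pictures are not rectified: a ray, as slopes to the right and down, at radius r is drawn at 1 + k1 r^2 times it, then the intrinsics apply), "T" (4x4, takes a point from camera to world coordinates). Camera axes: x right, y down, z forward; pixel columns grow to the right and rows downward; lengths in mm; the calibration is good to about 2 mm. A picture is of the moment at which its call begins.
- manip.sign_off(): hands the job in; it is judged then, once.
The state is a dict: "clock": time; "joints": joint angles; "qd": joint speeds; "effort": joint torques, N m; "eef_pos": TCP position; "eef_rot": TCP orientation; "wrist_force": force on the tool from outside, world axes, zero at the start; "moment": the same for the moment, N m; "finger_gap": finger opening in mm; "finger_force": force on a finger pad.
Only numpy, scipy, OpenCV 4.12 (cv2) and the standard library are available. Lean on these libraries where they do the work, as an engineer would, in place of code of your own. Each camera call takes 0.05 s, during which the arm holds its last target. There are 200 camera calls.

## Working session

There is one attempt and no reset: what is moved stays moved. The work goes in short steps, Python scripts to look and compute and a shell command to move; the robot and the scene stay as the last step left them, time stands still between calls to the robot, and variables do not carry over. Pictures are saved under pics/ and viewed, at most 10 in all, crops included, and the job is handed in when it is done.

```bash
mkdir -p pics; ls; cat > h.py <<'E'
import numpy as np, cv2, pickle
from cell import manip
from scipy.spatial.transform import Rotation as R
def grab(n,f=None):
    c=manip.camera(n)
    if f: cv2.imwrite('pics/'+f+'.png',c['color'][:,:,::-1]); pickle.dump(c,open('pics/'+f+'.pkl','wb'))
    return c
def rays(c,uv):
    K=np.array(c['camera_matrix']); d=np.array([c['k1'],0,0,0,0.])
    return cv2.undistortPoints(np.array(uv,float).reshape(-1,1,2),K,d)[:,0]
def cloud(c):
    h,w=c['range_z'].shape; v,u=np.mgrid[:h,:w]
    s=rays(c,np.stack([u.ravel(),v.ravel()],1)); z=c['range_z'].ravel()
    P=np.c_[s*z[:,None],z]; T=np.array(c['T'])
    P=P@T[:3,:3].T+T[:3,3]; P[z==0]=np.nan
    return P.reshape(h,w,3)
E
python3 - <<'E'
from h import *
for n in('top','side','wrist'):
    c=grab(n,n+'0'); print(n,np.round(c['T'],2).tolist())
print(manip.read_state())
a=[cv2.imread(f'pics/{n}0.png') for n in('top','side')]
cv2.imwrite('pics/ts.png',cv2.resize(np.vstack(a),(800,1200))[:, :])
E
```

```text
pics
top [[0.02, -0.99, 0.15, 448.76], [-1.0, -0.02, -0.02, -87.77], [0.02, -0.15, -0.99, 1034.86], [0.0, 0.0, 0.0, 1.0]]
side [[-0.96, -0.17, 0.2, 397.56], [-0.26, 0.57, -0.78, 654.82], [0.02, -0.8, -0.6, 624.33], [0.0, 0.0, 0.0, 1.0]]
wrist [[0.31, 0.91, 0.27, 89.68], [0.95, -0.3, -0.09, 549.25], [-0.0, 0.29, -0.96, 384.17], [0.0, 0.0, 0.0, 1.0]]
{'clock': 0.15, 'joints': array([ 1.19144493e+00,  3.00380324e-01,  1.52138158e+00, -8.73006385e-06,
        1.32070623e+00, -6.65937426e-02]), 'qd': array([ 1.12762120e-03, -2.80664374e-03, -8.85869530e-04,  1.22870753e-03,
       -1.16292833e-05,  1.47602173e-03]), 'effort': array([ 2.20514929e-03, -5.31965983e+01, -3.52813518e+01,  7.08730286e-02,
        2.36328214e-02, -8.08832510e-05]), 'eef_pos': array([169.1610515 , 523.15099524, 205.02052268]), 'eef_rot': array([-3.14071855e+00, -4.98205149e-05,  2.82883714e+00]), 'wrist_force': array([ 0.11127994,  0.32805277, -0.47537772]), 'moment': array([ 0.0305093 ,  0.02065723, -0.01196481]), 'finger_force': 0.0, 'finger_gap': 94.14026865140964}
```

View pics/top0.png

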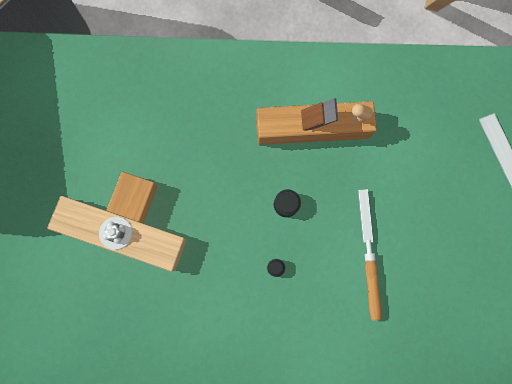

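View pics/side0.png

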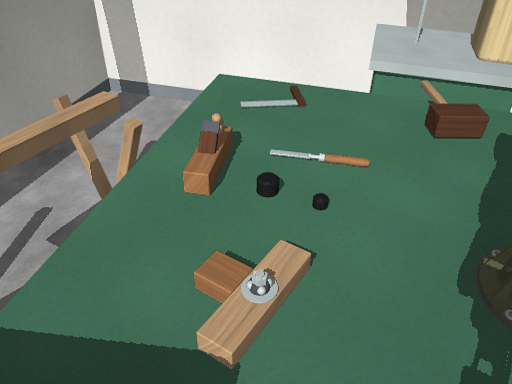

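The top view shows the washer and nut at about (116,233), the large cap at (287,203), the small cap at (276,268) and the plane at (316,122). In the side view the nut is at about (260,283) and the large cap at (267,185). Next I measure these in both views.

```bash
python3 - <<'E'
from h import *
for n,px in(('top',dict(nut=(116,233),cap=(287,203),sm=(276,268))),('side',dict(nut=(260,283),cap=(267,185),sm=(320,201)))):
    c=pickle.load(open(f'pics/{n}0.pkl','rb')); P=cloud(c); img=c['color'].astype(int)
    print(n,'bench z',np.nanmedian(P[300:340,250:350,2]))
    for k,(u,v) in px.items():
        W=P[v-22:v+23,u-22:u+23].reshape(-1,3); I=img[v-22:v+23,u-22:u+23].reshape(-1,3)
        if k=='nut':
            m=(I.max(1)-I.min(1)<30)&(W[:,2]>40); 
            for lo,hi in((43,53),(60,70),(70,78),(76,90)):
                q=W[m&(W[:,2]>lo)&(W[:,2]<hi)]
                if len(q): print(k,lo,hi,len(q),q.mean(0).round(1),((q.min(0)+q.max(0))/2).round(1),np.ptp(q,axis=0).round(1))
        else:
            z0=np.nanpercentile(W[I.max(1)<40][:,2],90)
            q=W[(I.max(1)<50)&(abs(W[:,2]-z0)<4)]
            print(k,z0.round(1),len(q),q.mean(0).round(1),((q.min(0)+q.max(0))/2).round(1),np.ptp(q,axis=0).round(1))
    m=(P[...,2]>42)&(P[...,2]<48)&(img[...,0]>img[...,2]+40)
    q=P[m]; q=q[np.hypot(*(q[:,:2]-P[px['nut'][1],px['nut'][0],:2]).T)<170]
    b=cv2.minAreaRect(q[:,:2].astype(np.float32)); print('frame',len(q),b)
E
```

```text
top bench z -0.6469772966804612
nut 43 53 499 [515.8 166.9  47.3] [516.2 170.2  47.9] [62.9 63.3  9.8]
nut 60 70 161 [515.4 166.3  64. ] [516.6 170.   64.7] [38.6 41.5  9.3]
nut 70 78 58 [516.7 167.9  76.2] [517.3 169.6  74.2] [23.  26.1  7.6]
nut 76 90 133 [517.1 169.3  79.9] [517.2 169.6  80.9] [23.1 26.1  9.4]
cap 37.0 51 [ 580.3 -184.6   37.4] [ 584.4 -176.    37. ] [49.1 34.1  6.4]
sm 27.3 39 [ 453.9 -157.3   26. ] [ 455.  -153.9   26.6] [29.9 21.6  6.6]
frame 4670 ((556.5886840820312, 155.61500549316406), (259.58404541015625, 154.08786010742188), 71.99293518066406)
side bench z -0.8987650265241314
nut 43 53 483 [512.7 178.4  47.2] [522.4 154.4  48. ] [80.  95.   9.5]
nut 60 70 189 [511.9 178.2  63.8] [514.1 174.2  64.9] [39.8 34.   9.7]
nut 70 78 80 [513.1 173.9  75.3] [514.3 169.3  74.1] [24.3 27.8  7.9]
nut 76 90 147 [513.8 171.3  79.4] [514.3 169.3  79.7] [24.3 27.8  7.1]
cap 40.9 173 [ 583.2 -164.6   40. ] [ 584.3 -163.9   40.2] [49.8 43.4  6.5]
sm 27.6 77 [ 453.  -144.5   26.6] [ 453.3 -145.8   26.7] [29.5 24.4  5.8]
frame 4929 ((554.3185424804688, 157.85865783691406), (260.3721008300781, 154.7557373046875), 72.45989227294922)
```

```bash
python3 -m creep '-1 -.52 0 0 0 0;-1 -.52 0 0 0 0;-1 -.52 0 0 0 0;-1 -.52 0 0 0 0;-1 -.52 0 0 0 0;-1 -.52 0 0 0 0;-1 -.52 0 0 0 0;-1 -.52 0 0 0 0;-1 -.52 0 0 0 0;-1 -.52 0 0 0 0;-1 -.52 0 0 0 0;0 0 0 0 0 0;0 0 0 0 0 0' 0 40
python3 - <<'E'
from h import *
grab('wrist','w1'); print(manip.read_state()['joints'].round(3))
i=cv2.imread('pics/w1.png'); cv2.imwrite('pics/w1c.png',cv2.resize(i[90:310,130:390],(780,660))[:600])
E
```

```text
clock: 1.78
eef_pos: [517.1, 170.5, 205.2]
eef_rot: [-3.141, -0.001, 2.829]
wrist_force: [-0.5, -0.0, 0.5]
finger_gap: 93.6
finger_force: 0.0
[ 0.252  0.288  1.537  0.     1.317 -1.007]
```

View pics/w1c.png

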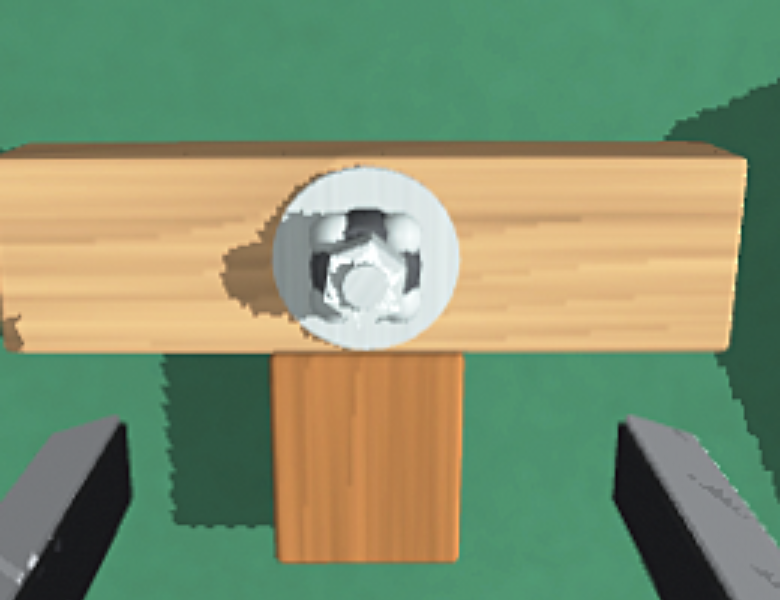

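The wrist crop shows the washer centre at (366,258), the bolt end at (362,287) and the top nut corner at about (370,235). One pair of flats roughly faces the fingers. I'll fit the hexagon in the point cloud.

```bash
cat > fit.py <<'E'
from h import *
import sys
from scipy.optimize import minimize
c=pickle.load(open(f'pics/{sys.argv[1]}.pkl','rb')); P=cloud(c); s=manip.read_state()
I=c['color'].astype(int)
q=P[(abs(P[...,0]-515)<60)&(abs(P[...,1]-170)<60)]
print('z hist',np.histogram(q[:,2],bins=np.arange(40,92,2)))
w=P[(abs(P[...,2]-48)<2)&(I.max(2)-I.min(2)<25)&(np.hypot(P[...,0]-515,P[...,1]-170)<40)]
print('washer',cv2.minEnclosingCircle(w[:,:2].astype(np.float32)),w[:,2].mean())
t=q[(q[:,2]>76)&(q[:,2]<86)]; b=t[t[:,2]>81.5]; t2=t[:,:2]
print('n',len(t),'bolt end',b.mean(0).round(1),len(b))
hull=cv2.convexHull(t2.astype(np.float32))[:,0]
def w6(a): 
    d=np.array([[np.cos(a+k*np.pi/3),np.sin(a+k*np.pi/3)] for k in range(3)]); return np.ptp(hull@d.T,axis=0), (hull@d.T)
A=np.radians(np.arange(0,60,1.)); W=np.array([w6(a)[0].sum() for a in A]); 
i=W.argmin(); print('flat normal deg mod 60',np.degrees(A[i]),w6(A[i])[0],'cands',W.round(0)[::5])
d=np.array([[np.cos(A[i]+k*np.pi/3),np.sin(A[i]+k*np.pi/3)] for k in range(3)]); pr=hull@d.T
print('centre',np.linalg.lstsq(d,(pr.max(0)+pr.min(0))/2,rcond=None)[0])
x=np.degrees(s['eef_rot'][2]); print('tool y angle mod 60',(x-90)%60, s['eef_pos'])
E
python3 fit.py w1
```

```text
z hist (array([  37,  708, 5222, 1422,  868,   15,    2,    2,   15,   30,  111,
        153,  304,   67,    9,   13,   12,   11,   28,  313,   53,  161,
         10,    0,    0]), array([40, 42, 44, 46, 48, 50, 52, 54, 56, 58, 60, 62, 64, 66, 68, 70, 72,
       74, 76, 78, 80, 82, 84, 86, 88, 90]))
washer ((516.2542724609375, 168.8882598876953), 32.185977935791016) 48.04053044630285
n 565 bolt end [516.3 168.6  82.9] 184
flat normal deg mod 60 4.0 [24.38771909 23.84247239 24.391194  ] cands [74. 73. 75. 77. 78. 80. 80. 80. 80. 79. 77. 76.]
centre [516.37013524 168.70710192]
tool y angle mod 60 12.11232251923326 [516.94710199 170.80177749 205.34334465]
```

The fit holds: washer radius 32, heights 48, 79 and 83, and 24 mm across flats. The nut is at (516.3,168.7) with a flat normal 8° clockwise of the fingers. I descend to TCP z≈67, just above the collar.

```bash
python3 -m creep '0 -.047 .6 0 0 .044;0 0 .8 0 0 0;0 0 .8 0 0 0;0 0 .6 0 0 0;0 0 .4 0 0 0;0 0 .26 0 0 0;0 0 0 0 0 0;0 0 0 0 0 0'
python3 -m creep '0 0 0 0 0 0;0 0 0 0 0 0;0 0 0 0 0 0;0 0 0 0 0 0;0 0 0 0 0 0;0 0 0 0 0 0;0 0 0 0 0 0;0 0 0 0 0 0' 1 40; python3 - <<'E'
from h import *
s=manip.read_state(); print(s['moment'],s['joints'])
E
```

```text
clock: 2.82
eef_pos: [517.3, 168.6, 67.8]
eef_rot: [3.141, 0.001, 2.691]
wrist_force: [0.0, -0.6, 1.1]
finger_gap: 93.7
finger_force: 0.0
clock: 3.82
eef_pos: [516.8, 168.1, 67.0]
eef_rot: [-3.141, -0.0, 2.69]
wrist_force: [-1.2, -3.1, 2.6]
finger_gap: 23.5
finger_force: 40.0
[-0.62090032  0.28138874 -0.0870613 ] [ 2.47319466e-01  4.40922840e-01  1.67540751e+00 -5.10965371e-04
  1.02592571e+00 -8.72099376e-01]
```

```bash
python3 -m creep '0 0 0 0 0 .03;0 0 0 0 0 .03;0 0 0 0 0 .03;0 0 0 0 0 .03;0 0 0 0 0 .03;0 0 0 0 0 .03;0 0 0 0 0 0;0 0 0 0 0 0'; python3 -c "
from h import *
s=manip.read_state(); print(s['moment'],s['joints'][5])"
```

```text
clock: 4.82
eef_pos: [516.3, 167.6, 67.0]
eef_rot: [-3.139, 0.0, 2.125]
wrist_force: [-6.6, -8.0, 5.9]
finger_gap: 23.9
finger_force: 40.0
[-1.47264414  1.09517563 -0.08241737] -0.3065350188563767
```

```bash
python3 -m creep '0 -.02 0 0 0 .02;0 0 0 0 0 .02;0 0 0 0 0 0;0 0 0 0 0 0'; python3 -c "
from h import *
s=manip.read_state(); print(s['moment'],s['joints'][5])"; python3 -m creep '0 0 0 0 0 .02;0 0 0 0 0 .02;0 0 0 0 0 0;0 0 0 0 0 0'; python3 -c "
from h import *
s=manip.read_state(); print(s['moment'],s['joints'][5])"
```

```text
clock: 5.32
eef_pos: [516.1, 167.5, 67.0]
eef_rot: [-3.141, 0.001, 1.999]
wrist_force: [-1.1, -4.4, 2.3]
finger_gap: 23.6
finger_force: 40.0
[-1.00457055  0.37325759  0.01810373] -0.18140603744046824
clock: 5.82
eef_pos: [515.9, 167.4, 67.1]
eef_rot: [-3.14, 0.001, 1.874]
wrist_force: [-3.4, -5.9, 3.6]
finger_gap: 23.2
finger_force: 40.0
[-1.10882425  0.59879529 -0.00136145] -0.05579170014773877
```

```bash
for i in 1 ; do python3 -m creep '0 0 0 0 0 .02;0 0 0 0 0 .02;0 0 0 0 0 0'; python3 -c "
from h import *
s=manip.read_state(); print(s['moment'],s['joints'][5])"; python3 -m creep '0 0 0 0 0 .02;0 0 0 0 0 .02;0 0 0 0 0 0'; python3 -c "
from h import *
s=manip.read_state(); print(s['moment'],s['joints'][5])"; done
```

```text
clock: 6.2
eef_pos: [515.8, 167.4, 67.0]
eef_rot: [-3.14, 0.001, 1.748]
wrist_force: [-4.4, -6.8, 3.8]
finger_gap: 23.4
finger_force: 40.0
[-1.17474755  0.80534026  0.31204591] 0.07045927623106495
clock: 6.58
eef_pos: [515.7, 166.5, 67.0]
eef_rot: [-3.14, 0.003, 1.623]
wrist_force: [-5.4, -13.7, 5.7]
finger_gap: 24.3
finger_force: 42.3
[-2.60574777  0.99848613  1.07532679] 0.19536510897060697
```

```bash
python3 -m creep '0 0 0 0 0 .01;0 0 0 0 0 0;0 0 0 0 0 0'; python3 -c "
from h import *
s=manip.read_state(); print(s['moment'],s['joints'][5])"
```

```text
clock: 6.95
eef_pos: [515.6, 167.5, 67.0]
eef_rot: [-3.14, 0.001, 1.591]
wrist_force: [-5.8, -5.1, 5.4]
finger_gap: 24.2
finger_force: 40.0
[-1.00168603  1.17866528  0.16014354] 0.22676061168365141
```

```bash
for i in 1; do python3 -m creep '0 0 0 0 0 .02;0 0 0 0 0 0;0 0 0 0 0 0'; python3 -c "
from h import *
s=manip.read_state(); print(s['moment'],s['joints'][5])"; python3 -m creep '0 0 0 0 0 .02;0 0 0 0 0 0;0 0 0 0 0 0'; python3 -c "
from h import *
s=manip.read_state(); print(s['moment'],s['joints'][5])"; done
```

```text
clock: 7.32
eef_pos: [515.5, 167.5, 67.0]
eef_rot: [-3.14, 0.001, 1.53]
wrist_force: [-5.4, -4.7, 5.1]
finger_gap: 24.8
finger_force: 40.0
[-0.93674283  1.30381637  0.94062236] 0.2888471168105123
clock: 7.7
eef_pos: [515.5, 168.5, 67.0]
eef_rot: [-3.14, -0.0, 1.466]
wrist_force: [-5.2, 3.3, 2.6]
finger_gap: 24.6
finger_force: 40.0
[0.46136877 1.1504728  0.59534159] 0.352050438651723
```

```bash
for i in 1; do python3 -m creep '0 0 0 0 0 .02;0 0 0 0 0 0;0 0 0 0 0 0'; python3 -c "
from h import *
s=manip.read_state(); print(s['moment'],s['joints'][5])"; python3 -m creep '0 0 0 0 0 .02;0 0 0 0 0 0;0 0 0 0 0 0;0 0 0 0 0 0'; python3 -c "
from h import *
s=manip.read_state(); print(s['moment'],s['joints'][5])"; done
```

```text
clock: 8.07
eef_pos: [515.4, 167.6, 67.0]
eef_rot: [-3.14, 0.001, 1.403]
wrist_force: [-7.1, -3.6, 6.0]
finger_gap: 25.1
finger_force: 40.0
[-0.78632437  1.41196389  0.34261137] 0.4150612713123342
clock: 8.57
eef_pos: [515.5, 168.6, 67.0]
eef_rot: [-3.14, -0.0, 1.34]
wrist_force: [-5.2, 3.0, 3.6]
finger_gap: 25.0
finger_force: 40.0
[0.63514525 1.13651725 0.0283364 ] 0.47824042881344003
```

```bash
python3 -m creep '0 0 0 0 0 .02;0 0 0 0 0 .02;0 0 0 0 0 0;0 0 0 0 0 0'; python3 -c "
from h import *
s=manip.read_state(); print(s['moment'],s['joints'][5])"
python3 -m creep '0 0 0 0 0 0;0 0 0 0 0 0;0 0 0 0 0 0;0 0 0 0 0 0' 0;  python3 -m creep '0 0 -.6 0 0 0;0 0 -1 0 0 0;0 0 -1 0 0 0;0 0 -.86 0 0 0;0 0 0 0 0 0;0 0 0 0 0 0'
python3 -c "
from h import *
grab('wrist','w2')"; python3 fit.py w2
```

```text
clock: 9.07
eef_pos: [515.2, 167.7, 67.0]
eef_rot: [-3.139, 0.002, 1.215]
wrist_force: [-8.5, -3.9, 6.6]
finger_gap: 25.8
finger_force: 40.0
[-0.81053018  1.73426338  0.46060113] 0.6034933803799407
clock: 9.57
eef_pos: [516.3, 168.0, 67.1]
eef_rot: [3.141, -0.0, 1.214]
wrist_force: [0.1, -0.0, 0.5]
finger_gap: 62.3
finger_force: 0.0
clock: 10.32
eef_pos: [515.9, 167.9, 204.5]
eef_rot: [-3.141, 0.001, 1.214]
wrist_force: [-0.3, -0.6, 0.3]
finger_gap: 94.0
finger_force: 0.0
z hist (array([  34,  792, 5438, 1341,  859,    7,    8,    6,    7,   34,  108,
        176,  274,   67,   12,   15,    9,   16,   37,  310,   50,  154,
         16,    0,    0]), array([40, 42, 44, 46, 48, 50, 52, 54, 56, 58, 60, 62, 64, 66, 68, 70, 72,
       74, 76, 78, 80, 82, 84, 86, 88, 90]))
washer ((515.9700927734375, 168.96482849121094), 32.106075286865234) 47.99592851831716
n 567 bolt end [516.  169.   82.9] 185
flat normal deg mod 60 10.0 [24.05642392 24.18821458 23.99814275] cands [76. 74. 72. 74. 76. 78. 79. 80. 80. 80. 79. 78.]
centre [515.92190404 168.85461761]
tool y angle mod 60 39.557154902232796 [515.75953221 167.87603602 204.12353765]
```

The nut moved from 4° to 10° mod 60, which is 54° clockwise. That fits the stop being reached at about yaw 1.75 with the pads slipping after it. I'll regrip square on the flats with 60 N to confirm it is tight.

```bash
python3 -m creep '.025 0 .6 0 0 .055;0 0 .8 0 0 .055;0 0 .8 0 0 .055;0 0 .6 0 0 0;0 0 .4 0 0 0;0 0 .23 0 0 0;0 0 0 0 0 0'
python3 -m creep '0 0 0 0 0 0;0 0 0 0 0 0;0 0 0 0 0 0;0 0 0 0 0 0;0 0 0 0 0 0;0 0 0 0 0 0;0 0 0 0 0 0' 1 60; python3 -c "
from h import *
s=manip.read_state(); print(s['moment'],s['joints'][5])"
python3 -m creep '0 0 0 0 0 .015;0 0 0 0 0 .015;0 0 0 0 0 0;0 0 0 0 0 0';python3 -c "
from h import *
s=manip.read_state(); print(s['moment'],s['joints'][5])"
```

```text
clock: 11.25
eef_pos: [516.5, 168.9, 68.0]
eef_rot: [-3.141, 0.001, 0.696]
wrist_force: [0.0, -0.7, -0.6]
finger_gap: 93.8
finger_force: 0.0
clock: 12.12
eef_pos: [516.6, 168.9, 68.2]
eef_rot: [3.142, -0.0, 0.696]
wrist_force: [0.1, 1.0, 0.1]
finger_gap: 27.8
finger_force: 0.0
[-0.11495593  0.09999442 -0.05833876] 1.1238646854807113
clock: 12.62
eef_pos: [516.3, 169.1, 68.2]
eef_rot: [-3.141, 0.0, 0.603]
wrist_force: [-4.2, 2.7, 3.0]
finger_gap: 23.4
finger_force: 60.0
[0.42215698 0.94474134 1.55378414] 1.216370777712244
```

A moment of 1.55 N m against 0.15 N m drag means the nut is on its stop. Release and rise.

```bash
python3 -m creep '0 0 0 0 0 0;0 0 0 0 0 0;0 0 0 0 0 0;0 0 0 0 0 0' 0;  python3 -m creep '0 0 -.6 0 0 0;0 0 -1 0 0 0;0 0 -1 0 0 0;0 0 -.86 0 0 0;0 0 0 0 0 0;0 0 0 0 0 0'
python3 -c "
from h import *
grab('wrist','w3')"; python3 fit.py w3 | tail -4; python3 -c "
from h import *
s=manip.read_state(); r=R.from_euler('xyz',s['eef_rot']).as_matrix(); print(r.T@(np.array([584,-165,205])-s['eef_pos'])/40,s['joints'])"
```

```text
clock: 13.12
eef_pos: [516.6, 168.8, 68.2]
eef_rot: [3.142, -0.0, 0.601]
wrist_force: [-0.6, -0.0, -0.1]
finger_gap: 60.2
finger_force: 0.0
clock: 13.88
eef_pos: [516.3, 168.8, 205.7]
eef_rot: [-3.141, 0.001, 0.601]
wrist_force: [0.4, -0.2, -0.3]
finger_gap: 94.1
finger_force: 0.0
n 565 bolt end [516.1 169.2  83. ] 185
flat normal deg mod 60 11.0 [24.48427014 24.47743818 23.843542  ] cands [77. 74. 73. 74. 76. 79. 80. 81. 81. 81. 80. 79.]
centre [515.78059239 168.87766759]
tool y angle mod 60 4.453774736000447 [516.13232349 168.7936126  205.36285894]
[-3.32193457  7.84090912  0.01002415] [ 2.48631025e-01  2.85622959e-01  1.53960446e+00 -1.98844340e-05
  1.31829434e+00  1.21810112e+00]
```

```bash
python3 -m creep '-.415 .98 0 0 0 0;-.415 .98 0 0 0 0;-.415 .98 0 0 0 0;-.415 .98 0 0 0 0;-.415 .98 0 0 0 0;-.415 .98 0 0 0 0;-.415 .98 0 0 0 0;-.415 .98 0 0 0 0;0 0 0 0 0 .048;0 0 0 0 0 .048;0 0 0 0 0 .048;0 0 0 0 0 .047;0 0 0 0 0 0;0 0 0 0 0 0'
python3 - <<'E'
from h import *
c=grab('wrist','w4'); P=cloud(c); I=c['color']; s=manip.read_state()
print(s['joints'].round(2))
for lo,hi,c0 in((38,44,(584,-165)),(25,31,(453,-146))):
    q=P[(P[...,2]>lo)&(P[...,2]<hi)&(np.hypot(P[...,0]-c0[0],P[...,1]-c0[1])<50)]
    if len(q): print(len(q),np.median(q[:,2]),cv2.minEnclosingCircle(q[:,:2].astype(np.float32)),q.mean(0))
E
```

```text
clock: 15.68
eef_pos: [584.4, -164.7, 206.0]
eef_rot: [-3.141, 0.001, 0.005]
wrist_force: [0.3, 0.4, 0.3]
finger_gap: 93.9
finger_force: 0.0
[-0.34  0.43  1.35 -0.    1.37  1.23]
1578 40.941618062383185 ((586.6911010742188, -169.53289794921875), 24.959821701049805) [ 586.80751317 -169.44421814   40.77249616]
425 27.559037262523873 ((455.81475830078125, -149.05404663085938), 15.837021827697754) [ 456.67037867 -149.31463931   27.38874819]
```

View pics/w4.png

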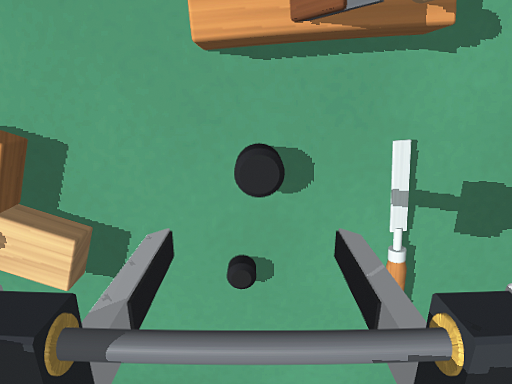

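The large cap is at (259,170) in the wrist picture: world centre (586.7,-169.5), top at 41, as expected. The small cap at (242,271) and the plane are clear of the fingers. Descend and grip.

```bash
python3 -m creep '.058 .12 .8 0 0 0;0 0 1 0 0 0;0 0 1 0 0 0;0 0 .9 0 0 0;0 0 .6 0 0 0;0 0 .4 0 0 0;0 0 .2 0 0 0;0 0 0 0 0 0'
python3 -m creep '0 0 0 0 0 0;0 0 0 0 0 0;0 0 0 0 0 0;0 0 0 0 0 0;0 0 0 0 0 0;0 0 0 0 0 0;0 0 0 0 0 0' 1 40
```

```text
clock: 16.73
eef_pos: [586.9, -169.6, 10.7]
eef_rot: [3.142, -0.0, 0.002]
wrist_force: [-0.7, -0.4, 1.0]
finger_gap: 94.2
finger_force: 0.0
clock: 17.6
eef_pos: [586.9, -169.6, 10.8]
eef_rot: [3.142, -0.0, 0.001]
wrist_force: [-0.3, -0.6, 1.8]
finger_gap: 52.9
finger_force: 40.0
```

```bash
python3 -m creep '0 0 -.5 0 0 0;0 0 -1 0 0 0;0 0 -1 0 0 0;0 0 -1 0 0 0;0 0 -.25 0 0 0;-.197 -.94 0 0 0 0;-.197 -.94 0 0 0 0;-.197 -.94 0 0 0 0;-.197 -.94 0 0 0 0;-.197 -.94 0 0 0 0;-.197 -.94 0 0 0 0;-.197 -.94 0 0 0 0;-.197 -.94 0 0 0 0;-.197 -.94 0 0 0 0;0 0 0 0 0 0;0 0 0 0 0 0'
python3 - <<'E'
from h import *
s=manip.read_state(); e=s['eef_pos']; print(e,s['joints'].round(2))
for n in('wrist','side','top'):
    c=grab(n,n+'5'); P=cloud(c); I=c['color'].astype(int)
    q=P[(np.hypot(P[...,0]-e[0],P[...,1]-e[1])<26)&(abs(P[...,2]-e[2]-30)<9)&(I.max(2)<60)]
    if len(q): z=np.median(q[:,2]); print(n,len(q),z,cv2.minEnclosingCircle(q[abs(q[:,2]-z)<3][:,:2].astype(np.float32)),z-e[2])
a=np.vstack([cv2.imread('pics/wrist5.png')[60:384,80:430],cv2.imread('pics/side5.png')[100:376,80:430]]);cv2.imwrite('pics/c5.png',a)
E
```

```text
clock: 19.6
eef_pos: [515.3, 168.2, 160.3]
eef_rot: [3.141, 0.001, 0.002]
wrist_force: [0.5, 0.2, 0.5]
finger_gap: 52.8
finger_force: 40.0
[515.34508725 168.20007069 160.27122898] [ 0.25  0.32  1.6  -0.    1.22  1.82]
wrist 7324 190.20266483963792 ((515.5764770507812, 168.3863983154297), 25.170658111572266) 29.93143585516998
side 151 188.65094499654202 ((513.741943359375, 168.4328155517578), 24.525236129760742) 28.379716012074084
top 54 189.7206806661785 ((513.84228515625, 170.0570068359375), 23.498958587646484) 29.44945168171057
```

View pics/c5.png

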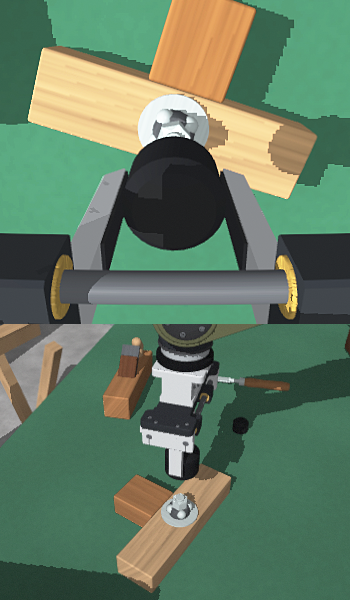

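The cap hangs level in the pads (wrist view: cap at (175,195), washer at (174,125) in the crop). Its centre is about 0.7 mm off the bolt axis, so I trim that while descending.

```bash
python3 -m creep '.01 -.016 .6 0 0 0;0 0 .7 0 0 0;0 0 .5 0 0 0;0 0 .2 0 0 0;0 0 0 0 0 0;0 0 0 0 0 0' - 55
python3 -m creep '0 0 .05 0 0 0;0 0 .05 0 0 0;0 0 .05 0 0 0;0 0 0 0 0 0;0 0 0 0 0 0'
```

```text
clock: 20.5
eef_pos: [516.3, 169.3, 81.5]
eef_rot: [-3.141, -0.001, 0.001]
wrist_force: [0.0, -0.3, -0.4]
finger_gap: 52.8
finger_force: 55.0
clock: 21.12
eef_pos: [515.9, 169.4, 74.7]
eef_rot: [3.142, -0.0, 0.001]
wrist_force: [-0.0, 0.1, -0.1]
finger_gap: 52.4
finger_force: 55.0
```

No contact force: the lip is past the collar edge and about at the balls. Now press slowly.

```bash
python3 -m creep '0 0 .03 0 0 0;0 0 .03 0 0 0;0 0 0 0 0 0'; python3 -m creep '0 0 .03 0 0 0;0 0 .03 0 0 0;0 0 0 0 0 0';python3 -m creep '0 0 .03 0 0 0;0 0 .03 0 0 0;0 0 0 0 0 0';python3 -m creep '0 0 .03 0 0 0;0 0 .03 0 0 0;0 0 0 0 0 0'
```

```text
clock: 21.5
eef_pos: [516.5, 169.2, 72.9]
eef_rot: [3.141, -0.002, 0.001]
wrist_force: [0.6, -3.1, 5.7]
finger_gap: 52.9
finger_force: 55.0
clock: 21.88
eef_pos: [516.7, 169.2, 70.9]
eef_rot: [-3.142, -0.002, 0.001]
wrist_force: [0.4, -3.2, 10.0]
finger_gap: 52.8
finger_force: 55.0
clock: 22.25
eef_pos: [516.3, 169.1, 67.8]
eef_rot: [3.141, -0.001, 0.001]
wrist_force: [2.6, -4.1, 4.0]
finger_gap: 52.7
finger_force: 55.0
clock: 22.62
eef_pos: [515.7, 169.2, 64.0]
eef_rot: [3.141, 0.001, 0.001]
wrist_force: [5.4, -2.7, -9.3]
finger_gap: 52.5
finger_force: 55.0
```

Clicked: the push peaked at 10 N, then dropped and turned to a pull. Continue to the seat.

```bash
python3 -m creep '0 0 .04 0 0 0;0 0 .04 0 0 0;0 0 0 0 0 0'; python3 -m creep '0 0 .02 0 0 0;0 0 .02 0 0 0;0 0 0 0 0 0;0 0 0 0 0 0'
```

```text
clock: 23.0
eef_pos: [515.4, 169.3, 60.8]
eef_rot: [3.141, 0.001, 0.001]
wrist_force: [4.4, -1.3, -8.3]
finger_gap: 53.1
finger_force: 55.0
clock: 23.5
eef_pos: [515.7, 169.4, 60.1]
eef_rot: [-3.142, 0.0, 0.001]
wrist_force: [0.1, -2.2, -2.9]
finger_gap: 52.1
finger_force: 55.0
```

```bash
python3 -m creep '0 0 .02 0 0 0;0 0 .02 0 0 0;0 0 0 0 0 0;0 0 0 0 0 0'; python3 -m creep '0 0 .015 0 0 0;0 0 .015 0 0 0;0 0 0 0 0 0;0 0 0 0 0 0'
```

```text
clock: 24.0
eef_pos: [515.9, 169.5, 58.7]
eef_rot: [-3.141, -0.0, 0.001]
wrist_force: [-0.1, 0.1, 0.6]
finger_gap: 52.6
finger_force: 55.0
clock: 24.5
eef_pos: [515.9, 169.5, 58.7]
eef_rot: [-3.141, -0.0, 0.001]
wrist_force: [-6.8, -1.9, 15.6]
finger_gap: 53.1
finger_force: 55.0
```

```bash
python3 -m creep '0 0 .003 0 0 0;0 0 0 0 0 0;0 0 0 0 0 0;0 0 0 0 0 0'
python3 - <<'E'
from h import *
e=manip.read_state()['eef_pos']
for n in('wrist','side'):
    c=grab(n,n+'6'); P=cloud(c); I=c['color'].astype(int)
    q=P[(np.hypot(P[...,0]-e[0],P[...,1]-e[1])<24)&(abs(P[...,2]-90)<9)&(I.max(2)<60)]
    if len(q): print(n,len(q),np.median(q[:,2]),np.percentile(q[:,2],[10,90]),'tilt',np.linalg.lstsq(np.c_[q[:,:2]-e[:2],np.ones(len(q))],q[:,2],rcond=None)[0])
cv2.imwrite('pics/s6.png',cv2.resize(cv2.imread('pics/side6.png')[180:370,140:360],None,fx=3,fy=3))
E
```

```text
clock: 25.0
eef_pos: [516.0, 169.5, 58.7]
eef_rot: [-3.141, -0.001, 0.002]
wrist_force: [-7.6, -2.0, 17.0]
finger_gap: 52.6
finger_force: 55.0
wrist 6425 88.7799078766046 [87.06989311 89.59777934] tilt [-2.78842187e-02  6.08774495e-03  8.86241601e+01]
side 18 88.1333895059692 [86.56035241 89.06533057] tilt [-1.29713701e-01 -2.21576725e-02  8.52693813e+01]
```

View pics/s6.png

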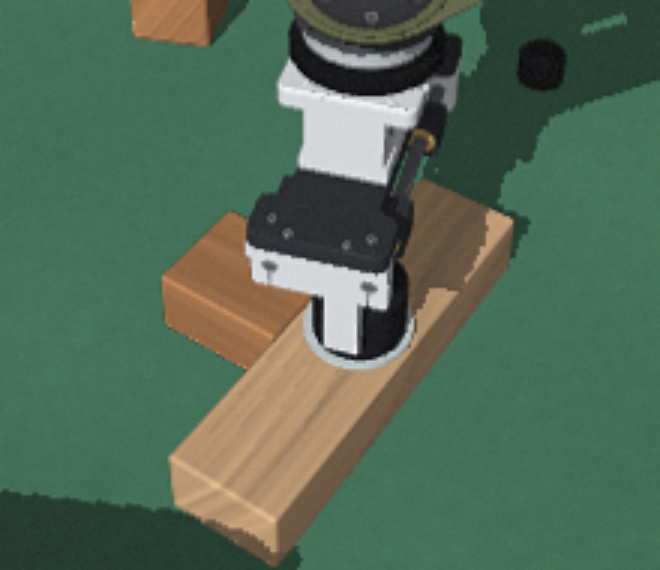

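The cap sits flat on the washer at about (360,335) in the crop. Its top is at 88.8 mm against an expected 89, and it is held with 17 N. The small cap is still where it was. Handing in.

```bash
python3 -c "
from h import *
print(manip.sign_off())"
```

```text
the job is handed in; nothing more can be done
None
```

The nut is turned clockwise to its stop, and the large cap is clicked flat on the washer with the gripper still holding it down at about 17 N; the job was handed in at about 25 s.

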